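# Load the lower-jaw model on the scanner turntable

### The arm

A 6-joint arm with a two-finger parallel gripper is mounted at the origin on the work surface. World frame = base frame: x ahead of the robot, y to its left, z up, the work surface at z = 0. Lengths are in m, angles in rad, forces in N, time in s.
With the tool pointing down it reaches from about 0.35 to 1 m from the base axis. Payload 7.1 kg.
Tool frame: the origin (TCP) lies midway between the tips of the shut fingers; the grasp point (between the pads) lies 19 mm behind it; z points along the fingers, y is the line along which they close (so a half turn about z gives the same grasp; the last joint's range is limited). The gripper opens to 85 mm and grips with 20 to 120 N. Pads are 22 mm wide; open, the fingers measure 114 mm over their backs; the gripper's body (76 mm by 85 mm) begins 54 mm behind the grasp point. The pads swing forward as they close: fully open they stand 13 mm farther back than shut.
Start: joints at [-1.367, 0.423, 1.63, -0, 1.089, -0.019], TCP at [0.138, -0.61, 0.192] pointing down, gripper open.
Joint ranges: [-3, 3], [-0.9, 2.11], [0.09, 2.58], [-1.31, 4.45], [0.11, 2.69], [-2.54, 2.54]. Speed limits (rad/s): [2.39, 2.39, 3.01, 3.14, 3.14, 3.14].

### API

Orientations are given as a unit quaternion [x, y, z, w].
In Python, from plant import get_obs, cams, order, spotter gives the robot as it stands.
- The arm moves only by the shell command python3 -m jog 'ROWS'. ROWS is a JSON object of lists of equal length, an entry for each row: "fingers": the opening, from 0 (shut) to 1 (fully open); "delta_pos": the shift along the tool's x, y, z in mm, a list of three; "delta_rot": the turn, a rotation vector about the tool's x, y, z in rad, a list of three. In form: {"fingers": [fingers, ...], "delta_pos": [[x, y, z], ...], "delta_rot": [[wx, wy, wz], ...]}. A call has 1 to 20 rows; each row is the pose to reach, as a shift and turn from the pose commanded when the call began, along the tool's axes at that moment; what a row does not reach only later rows make up. A row lasts 1/12 s, in which the tool goes at most 41.7 mm and 7.16 degrees, less where a joint would pass 70% of its speed; a pose out of reach is approached as far as the arm can. A call with a gripper value outside its range is refused whole. The fingers move at their own pace and stop on an object; the grip force is fixed at half the most. Time passes only in rows, so rows that repeat a pose let the fingers close. It gives the time, the measured TCP pose, the force, the opening and the grip force at its end, in the units of the state.
- get_obs(): the state, without advancing time (a new reading comes with each control period).
- cams.get_image(name): name is "scene" or "top"; returns a dict with "image" (400x640x3 uint8, blue, green, red), "depth" (400x640 float32, m along the optical axis (not along the pixel's ray), 0 where there is no reading), "mtx" (3x3 intrinsics, pixels), "xyz" and "orientation" of the camera in the world. Camera axes: x right, y up, looking along -z (the intrinsics and any distortion apply to the point x, -y, -z); pixel columns grow to the right and rows downward; lengths in m; the calibration is good to about 2 mm. A picture is of the moment at which its call begins.
- order.job_done(): hands the job in; it is judged then, once.
Trained networks look in the newest picture that a camera, given by its name, has taken for a name from the list of things; names that differ only in an ending like _2 or _b are one class to them, and where a whole thing is asked for, a point or a joint stands for the part that bears it (a point fixed in the world has none). Each returns a list of dicts, best first, with "confidence" (0 to 1); they miss things now and then, are a little off and sometimes report something else, mostly with a low value. They report only what shows in the picture. A call takes as long as a camera call. They do not tell look-alikes from the thing itself.
- spotter.outline_of(camera, name): "mask" (400x640 bool, what is visible of it) and "bbox" ([left, top, width, height] in pixels, round what is visible of it).
- spotter.place_of(camera, name): "xy" ([column, row] in pixels: a listed point, or the origin of a listed thing).
The state is a dict: "t": time; "q": joint angles; "qvel": joint speeds; "joint_torque": joint torques, N m; "ee_pos": TCP position; "tcp_rot": TCP orientation; "ft_force": force on the tool from outside, world axes, zero at the start; "ft_torque": the same for the moment, N m; "grip_width": opening from 0.0 (shut) to 1.0 (fully open); "finger_force": force on a finger pad.
Only numpy, scipy, OpenCV 4.12 (cv2) and the standard library are available. Lean on these libraries where they do the work, as an engineer would, in place of code of your own. Each camera call takes 0.05 s, during which the arm holds its last target. There are 200 camera calls.

### The job

Pick up the plaster lower-jaw model, the horseshoe one that is open in the middle, by its plaster, and lower it onto the scanner turntable so that the shaft comes up through the middle hole of its plate and the small drive pin through the slot in front of the teeth. Keep hold until the plate is down on the platter, do not drop it; then let go, leaving the plate lying flat. Leave the closed upper-jaw model and the cup where they are.

Things in the scene. Friction and masses are not known exactly. Their poses are not given: they have to be found in the camera images.
- lower_model: The model to load, loose, 0.2-0.4 kg: aluminium plate 114 x 92 x 8 mm with a white plaster horseshoe and teeth, open in the middle. Origin: underside of the plate, centre of its 33 mm round through hole; z up, +x to the front teeth, away from the robot within 35 deg. Plate x -54..60, y -46..46 mm. Slot for the pin through the plate in front of the teeth: centre x 41, y 0; 23 (x) x 25 mm (y).
- grip (a point): Point to grip the lower model from above, fingers closing along y: axes as the model's, 33 mm above its origin. The plaster stands 8 to 36 mm above the plate's underside (teeth to 43 mm); its outer flanks are flat, parallel, 54 mm apart (y -27 and 27), from x -31 to 12 mm; legs 10 mm thick. Fingertips go beside the plaster, just over the plate.
- platter (a point): Centre of the fixed scanner turntable's platter top (white housing 170 x 150 x 30 mm, dark platter 120 mm across), 42 mm above the table, where the shaft rises; z up, +x to the drive pin, away from the robot within 35 deg. Brass shaft 42 mm tall, 14 mm thick, its upper 28 mm tapering to 6 mm. Seated, the model's origin lies here with its +x along this +x; the fit is loose, about 9 mm each way.
- pin (a point): Foot of the drive pin on the platter's top, 41 mm from the shaft's axis: a brass pin 8 mm thick, rising 24 mm above the platter, tapering over its upper 12 mm to 4 mm.
- upper_model: Bystander, loose: the upper-jaw model, on a plate of the same size but without hole or slot, its plaster closed in the middle. Origin and axes as for the lower model. The two may lie in each other's place.
- cup: Bystander, loose: a white plastic cup, 68 mm across the rim, 75 mm tall; origin at the centre of its underside.
Not all that is in view belongs to the job. Leave any green or pink look-alike of the lower_model alone.

How it is judged:
By the outcome, as a careful person would: the job done as asked, in the order asked, and still so for the second after the job is handed in, with the robot touching nothing.
It also fails if it takes over 45 s, if anything falls off the work surface, if the arm or the gripper's body presses on something with over 40 N, if the wrist force passes 120 N, or if a joint passes its speed limit or range.

## Working session

There is one attempt and no reset: what is moved stays moved. The work goes in short steps, Python scripts to look and compute and a shell command to move; the robot and the scene stay as the last step left them, time stands still between calls to the robot, and variables do not carry over. Pictures are saved under pics/ and viewed, at most 10 in all, crops included, and the job is handed in when it is done.

```bash
mkdir -p pics
cat > h.py <<'E'
import numpy as np, cv2
from plant import get_obs, cams, order, spotter
from scipy.spatial.transform import Rotation as R
def cloud(d):
    K=d["mtx"]; D=d["depth"]; v,u=np.mgrid[:400,:640]
    p=np.stack([(u-K[0][2])/K[0][0]*D,-(v-K[1][2])/K[1][1]*D,-D],-1)
    return p@R.from_quat(d["orientation"]).as_matrix().T+np.array(d["xyz"])
E
python3 - <<'E'
from h import *
for c in ["scene","top"]:
    d=cams.get_image(c); P=cloud(d); cv2.imwrite(f"pics/{c}1.png",d["image"])
    np.savez(f"{c}1.npz",P=P,D=d["depth"],im=d["image"])
    print(c,np.round(d["xyz"],3),np.round(d["orientation"],3))
    for n in ["lower_model","upper_model","cup","grip","platter","pin"]:
        for r in spotter.place_of(c,n):
            x,y=map(int,np.round(r["xy"])); 
            print(n,round(r["confidence"],2),x,y,np.round(P[np.clip(y,0,399),np.clip(x,0,639)],3))
print(get_obs())
E
```

```text
scene [0.806 0.619 0.975] [0.067 0.294 0.926 0.226]
lower_model 0.77 390 278 [ 0.442  0.286 -0.   ]
lower_model 0.75 331 181 [ 0.443 -0.015  0.039]
lower_model 0.65 351 227 [0.47  0.14  0.045]
lower_model 0.56 460 238 [0.224 0.275 0.002]
lower_model 0.41 228 234 [0.75  0.02  0.049]
lower_model 0.32 262 144 [ 0.556 -0.223  0.043]
upper_model 0.77 313 305 [0.647 0.278 0.045]
cup 0.62 226 233 [0.754 0.02  0.058]
grip 0.84 351 220 [0.45  0.108 0.02 ]
grip 0.81 395 272 [0.424 0.279 0.002]
grip 0.75 333 174 [ 0.414 -0.056  0.007]
grip 0.46 314 304 [0.643 0.276 0.042]
platter 0.61 279 134 [ 0.496 -0.236  0.043]
pin 0.86 264 142 [ 0.548 -0.227  0.044]
top [0.34  0.022 0.889] [ 0.063 -0.057 -0.703  0.706]
lower_model 0.87 351 226 [ 0.426 -0.036  0.001]
lower_model 0.81 278 214 [ 0.453  0.129 -0.001]
lower_model 0.81 208 320 [0.22  0.276 0.001]
lower_model 0.8 207 219 [ 0.441  0.29  -0.002]
upper_model 0.89 228 138 [0.622 0.243 0.029]
cup 0.65 340 87 [ 0.757 -0.012  0.004]
grip 0.97 279 213 [ 0.455  0.127 -0.   ]
grip 0.93 205 319 [0.223 0.282 0.001]
grip 0.62 357 227 [ 0.424 -0.05  -0.001]
gr
[... 187 characters left out ...]
 0.249 0.03 ]
{'t': 0.7, 'q': array([-1.36699963e+00,  4.23086722e-01,  1.62986236e+00,  2.83524408e-06,
        1.08859985e+00, -1.89930933e-02]), 'qvel': array([-0.00014437,  0.00013996, -0.00071887,  0.00063369, -0.00124339,
        0.00181222]), 'joint_torque': array([ 8.70542881e-04, -5.57180929e+01, -2.82100528e+01, -1.61723556e-04,
        7.34703881e-04, -5.82455044e-06]), 'ee_pos': array([ 0.13812655, -0.60955512,  0.19174218]), 'tcp_rot': array([9.93802075e-01, 1.11164005e-01, 3.26761156e-06, 2.16502317e-05]), 'ft_force': array([ 0.36745556, -0.25249187, -0.23916296]), 'ft_torque': array([-0.01643691,  0.00254044,  0.0172933 ]), 'finger_force': 0.0, 'grip_width': 0.997434190450189}
```

View pics/top1.png

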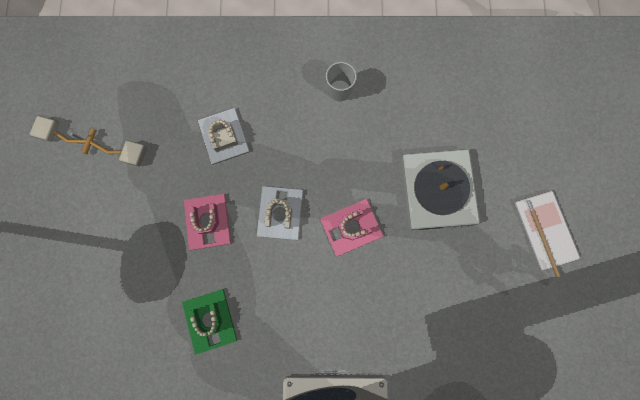

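View pics/scene1.png

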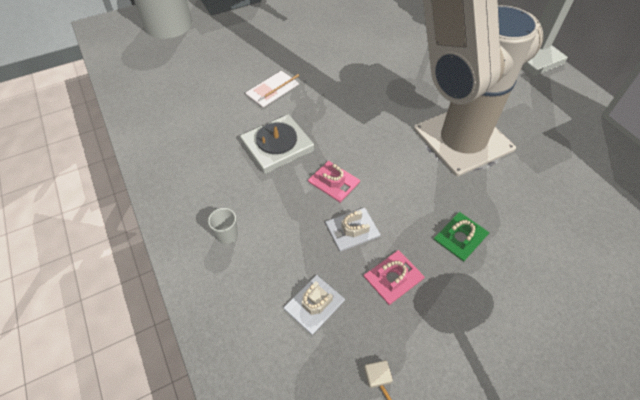

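The top picture has five candidates for the model: silver open at (280,213), silver closed at (222,135), pink at (207,220) and (351,227), and green at (209,320). The silver one at (280,213) fits, because it is open in the middle and not a coloured look-alike. The turntable is at (442,188), with its pin at (440,168). Next I'll confirm with a crop and fit the poses.

Run:
```python
from h import *
im=cams.get_image("top"); P=cloud(im); I=im["image"]; K=np.array(im["mtx"]); Rm=R.from_quat(im["orientation"]).as_matrix(); C=np.array(im["xyz"])
a=cv2.resize(I[170:255,240:325],(500,500),interpolation=cv2.INTER_CUBIC); b=cv2.resize(I[140:235,397:487],(300*90//95*1,300),interpolation=cv2.INTER_CUBIC)
o=np.zeros((500,500+b.shape[1],3),np.uint8);o[:,:500]=a;o[:300,500:]=b;cv2.imwrite("pics/crop.png",o)
def ray(px,z):
    px=np.atleast_2d(px).astype(float); d=np.c_[(px[:,0]-K[0,2])/K[0,0],-(px[:,1]-K[1,2])/K[1,1],-np.ones(len(px))]@Rm.T
    return C+d*((z-C[2])/d[:,2])[:,None]
for r in spotter.outline_of("top","lower_model"):
    print(round(r["confidence"],2),r["bbox"])
    if abs(r["bbox"][0]+r["bbox"][2]/2-280)<12:
        v,u=np.nonzero(r["mask"]); X=ray(np.c_[u,v],0.008)[:,:2]
        print("plate",cv2.minAreaRect((X*1000).astype(np.float32)))
for n,z in [("lower_model",0),("grip",.033),("platter",.042),("pin",.042)]:
    for r in spotter.place_of("top",n): print(n,round(r["confidence"],2),np.round(r["xy"]),np.round(ray(r["xy"],z)[0],4))
# depth-based
d=np.hypot(P[...,0]-.455,P[...,1]-.127)
m=(d<.085)&(P[...,2]>.005)&(P[...,2]<.013); print("depth plate",cv2.minAreaRect((P[m][:,:2]*1000).astype(np.float32)),m.sum())
d=np.hypot(P[...,0]-.5,P[...,1]+.23); m=(d<.09)&(P[...,2]>.025)&(P[...,2]<.05); print("housing",cv2.minAreaRect((P[m][:,:2]*1000).astype(np.float32)))
m=(d<.07)&(P[...,2]>.052); print("tall",np.round(np.c_[np.argwhere(m),P[m]],3)[:50])
hsv=cv2.cvtColor(I,cv2.COLOR_BGR2HSV);
```

```text
0.94 [184.2, 196.0, 47.2, 57.6]
0.91 [322.8, 198.9, 61.7, 55.9]
0.68 [258.8, 185.8, 44.9, 51.6]
plate ((454.9163513183594, 124.92964172363281), (92.62940979003906, 114.35941314697266), 85.18024444580078)
0.57 [183.9, 289.7, 52.9, 64.3]
lower_model 0.95 [209. 319.] [0.2216 0.273  0.    ]
lower_model 0.93 [208. 219.] [0.4409 0.2869 0.    ]
lower_model 0.8 [354. 226.] [ 0.4248 -0.0438  0.    ]
lower_model 0.69 [278. 213.] [0.4542 0.1279 0.    ]
grip 0.9 [355. 227.] [ 0.4201 -0.0428  0.033 ]
grip 0.76 [207. 220.] [0.4343 0.2804 0.033 ]
grip 0.73 [204. 318.] [0.2298 0.2743 0.033 ]
grip 0.57 [280. 211.] [0.4559 0.1199 0.033 ]
platter 0.63 [443. 189.] [ 0.5034 -0.2343  0.042 ]
pin 0.82 [439. 167.] [ 0.5517 -0.2269  0.042 ]
depth plate ((455.2988586425781, 127.74254608154297), (97.75341796875, 113.94070434570312), 85.21337890625) 1411
housing ((506.38555908203125, -231.71151733398438), (167.10662841796875, 150.24368286132812), 4.847464084625244)
tall [[ 1.66e+02  4.41e+02  5.49e-01 -2.26e-01  6.40e-02]
 [ 1.67e+02  4.40e+02  5.49e-01 -2.26e-01  5.50e-02]
 [ 1.67e+02  4.41e+02  5.48e-01 -2.27
[... 1807 characters left out ...]
 7.10e-02]
 [ 1.86e+02  4.47e+02  5.04e-01 -2.33e-01  7.20e-02]
 [ 1.87e+02  4.41e+02  5.05e-01 -2.26e-01  5.60e-02]
 [ 1.87e+02  4.42e+02  5.04e-01 -2.27e-01  6.00e-02]
 [ 1.87e+02  4.43e+02  5.03e-01 -2.28e-01  6.30e-02]
 [ 1.87e+02  4.44e+02  5.03e-01 -2.30e-01  6.30e-02]
 [ 1.87e+02  4.45e+02  5.03e-01 -2.31e-01  6.60e-02]
 [ 1.87e+02  4.46e+02  5.02e-01 -2.32e-01  7.00e-02]
 [ 1.87e+02  4.47e+02  5.04e-01 -2.37e-01  6.10e-02]
 [ 1.88e+02  4.41e+02  5.03e-01 -2.27e-01  5.20e-02]
 [ 1.88e+02  4.42e+02  5.03e-01 -2.28e-01  5.50e-02]
 [ 1.88e+02  4.43e+02  5.02e-01 -2.29e-01  6.00e-02]
 [ 1.88e+02  4.44e+02  5.02e-01 -2.31e-01  6.00e-02]
 [ 1.88e+02  4.45e+02  5.02e-01 -2.33e-01  6.00e-02]]
```

View pics/crop.png

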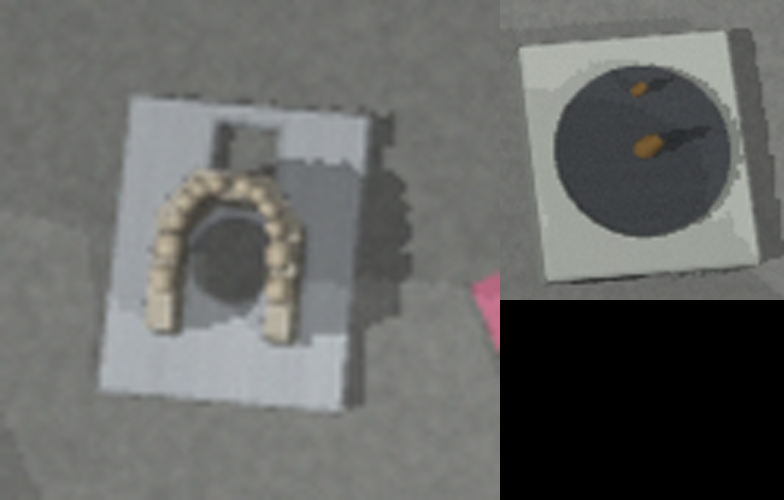

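The crop shows the silver open horseshoe, with its hole at crop (230,258) and slot at (248,145), so it is the lower model. At right are the platter, shaft and pin. The model's origin is at about (0.452, 0.126) with yaw −4.8°. The shaft is at about (0.506, −0.2335) with yaw about +5.5°. I'm moving out now.

```bash
python3 -m jog '{"fingers":[1,1,1,1,1,1,1,1,1,1,1,1,1,1,1],"delta_pos":[[395,-331,0],[395,-331,0],[395,-331,0],[395,-331,0],[395,-331,0],[395,-331,0],[395,-331,0],[395,-331,0],[395,-331,0],[395,-331,0],[395,-331,0],[395,-331,0],[395,-331,0],[395,-331,0],[395,-331,0]],"delta_rot":[[0,0,0.307],[0,0,0.307],[0,0,0.307],[0,0,0.307],[0,0,0.307],[0,0,0.307],[0,0,0.307],[0,0,0.307],[0,0,0.307],[0,0,0.307],[0,0,0.307],[0,0,0.307],[0,0,0.307],[0,0,0.307],[0,0,0.307]]}'
cat >> h.py <<'E'
def to(x,y,z,yaw):
    o=get_obs(); r=R.from_quat(o["tcp_rot"]); t=R.from_euler("z",yaw,degrees=True)*R.from_euler("x",180,degrees=True)
    print("now",np.round(o["t"],2),np.round(o["ee_pos"],4),"q",np.round(o["q"],2),"F",np.round(o["ft_force"],1),"w",o["grip_width"],o["finger_force"])
    print("dpos mm",np.round(r.inv().apply(np.array([x,y,z])-o["ee_pos"])*1000,1),"drot",np.round((r.inv()*t).as_rotvec(),4))
E
python3 -c "
from h import *
to(.448,.1263,.11,-4.8)"
```

```text
t: 2.25
ee_pos: [0.4505, -0.1989, 0.1917]
tcp_rot: [0.999, -0.041, -0.0, 0.0]
ft_force: [0.1, 0.5, -0.3]
grip_width: 0.998
finger_force: 0.0
now 2.25 [ 0.4505 -0.1989  0.1917] q [-0.44  0.23  1.92 -0.    1.    1.21] F [ 0.1  0.5 -0.3] w 0.9982519563045548 0.0
dpos mm [ -29.  -323.9   81.7] drot [0.0003 0.0001 0.0022]
```

```bash
python3 -m jog '{"fingers":[1,1,1,1,1,1,1,1,1,1,1],"delta_pos":[[-29,-324,82],[-29,-324,82],[-29,-324,82],[-29,-324,82],[-29,-324,82],[-29,-324,82],[-29,-324,82],[-29,-324,82],[-29,-324,82],[-29,-324,82],[-29,-324,82]],"delta_rot":[[0,0,0],[0,0,0],[0,0,0],[0,0,0],[0,0,0],[0,0,0],[0,0,0],[0,0,0],[0,0,0],[0,0,0],[0,0,0]]}'
python3 - <<'E'
from h import *
to(.448,.1263,.014,-4.8)
d=cams.get_image("scene"); P=cloud(d); I=d["image"]
cv2.imwrite("pics/s2.png",cv2.resize(I[130:270,270:450],(720,560),interpolation=cv2.INTER_CUBIC))
# plate from scene view, depth
q=np.hypot(P[...,0]-.455,P[...,1]-.127); m=(q<.085)&(P[...,2]>.005)&(P[...,2]<.013); print(cv2.minAreaRect((P[m][:,:2]*1000).astype(np.float32)))
E
```

```text
t: 3.17
ee_pos: [0.4485, 0.1248, 0.1097]
tcp_rot: [0.999, -0.042, -0.0, 0.0]
ft_force: [-0.3, -0.3, 0.2]
grip_width: 0.999
finger_force: 0.0
now 3.17 [0.4485 0.1248 0.1097] q [ 0.25  0.32  2.03 -0.    0.79  1.9 ] F [-0.3 -0.3  0.2] w 0.9989591947473018 0.0
dpos mm [-0.6 -1.5 95.7] drot [ 0.0005  0.0004 -0.0006]
((458.52191162109375, 126.65495300292969), (141.13490295410156, 154.35000610351562), 12.727486610412598)
```

View pics/s2.png

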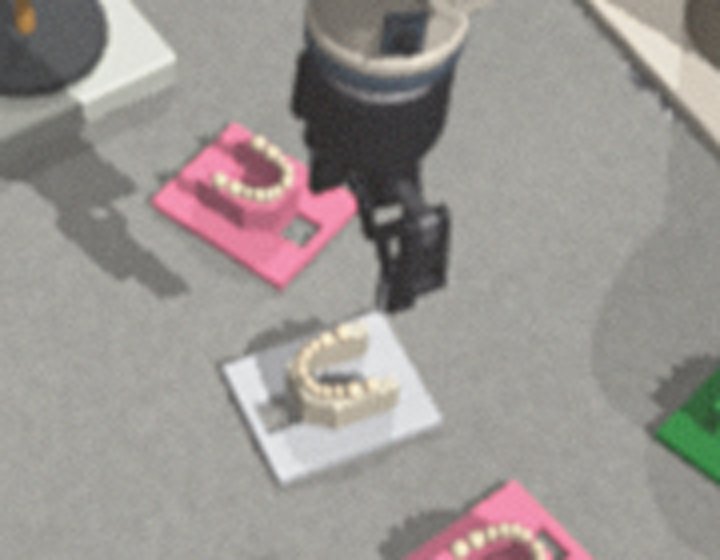

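The silver model at crop (330,390) is undisturbed and the open gripper hangs above it. I'm descending.

```bash
python3 -m jog '{"fingers":[1,1,1,1,1,1,1,1],"delta_pos":[[0,0,20],[0,0,40],[0,0,60],[0,0,75],[0,0,85],[0,0,95],[0,0,95],[0,0,95]],"delta_rot":[[0,0,0],[0,0,0],[0,0,0],[0,0,0],[0,0,0],[0,0,0],[0,0,0],[0,0,0]]}'
python3 - <<'E'
from h import *
to(.448,.1263,.014,-4.8)
d=cams.get_image("scene"); I=d["image"]
cv2.imwrite("pics/s3.png",cv2.resize(I[170:260,310:410],(600,540),interpolation=cv2.INTER_CUBIC))
E
```

```text
t: 3.88
ee_pos: [0.4487, 0.1252, 0.0148]
tcp_rot: [0.999, -0.043, -0.0, 0.0]
ft_force: [-0.2, 0.3, -0.2]
grip_width: 1.002
finger_force: 0.0
now 3.88 [0.4487 0.1252 0.0148] q [ 0.25  0.5   2.07 -0.    0.57  1.9 ] F [-0.2  0.3 -0.2] w 1.002276563807069 0.0
dpos mm [-0.8 -1.   0.8] drot [ 0.0002  0.0003 -0.0015]
```

View pics/s3.png

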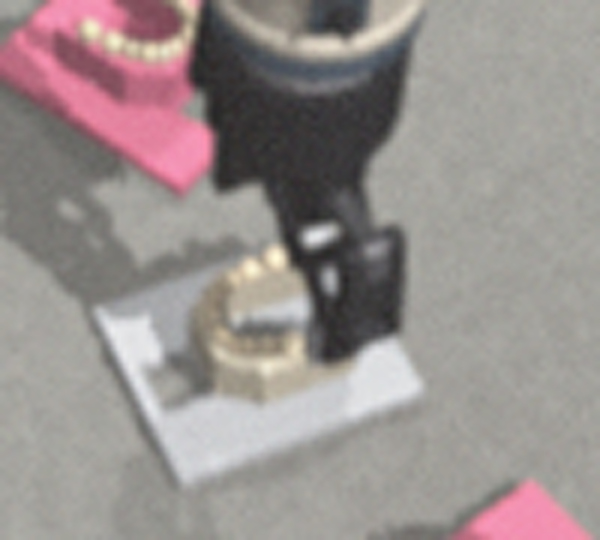

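The near finger at crop (360,300) stands outside the plaster flank. I'm closing and then lifting a little.

```bash
python3 -m jog '{"fingers":[0,0,0,0,0,0,0,0,0,0,0,0,0,0],"delta_pos":[[0,0,0],[0,0,0],[0,0,0],[0,0,0],[0,0,0],[0,0,0],[0,0,0],[0,0,0],[0,0,0],[0,0,0],[0,0,-5],[0,0,-15],[0,0,-30],[0,0,-30]],"delta_rot":[[0,0,0],[0,0,0],[0,0,0],[0,0,0],[0,0,0],[0,0,0],[0,0,0],[0,0,0],[0,0,0],[0,0,0],[0,0,0],[0,0,0],[0,0,0],[0,0,0]]}'
python3 - <<'E'
from h import *
to(.45,.125,.2,-4.8)
E
```

```text
t: 5.1
ee_pos: [0.4502, 0.1263, 0.0472]
tcp_rot: [0.999, -0.042, 0.002, -0.001]
ft_force: [0.8, 0.3, -0.9]
grip_width: 0.007
finger_force: 0.0
now 5.1 [0.4502 0.1263 0.0472] q [0.25 0.44 2.06 0.   0.64 1.9 ] F [ 0.8  0.3 -0.9] w 0.006895605301515175 0.0
dpos mm [   0.4    1.1 -152.8] drot [-0.0012 -0.0035 -0.0004]
```

Run:
```python
from h import *
d=cams.get_image("scene"); I=d["image"]
a=cv2.resize(I[160:270,300:410],(500,500),interpolation=cv2.INTER_CUBIC)
I=cams.get_image("top")["image"];b=cv2.resize(I[170:255,240:325],(300,300),interpolation=cv2.INTER_CUBIC)
o=np.zeros((500,800,3),np.uint8);o[:,:500]=a;o[:300,500:]=b;cv2.imwrite("pics/s4.png",o)
```

```text
(no output)
```

View pics/s4.png

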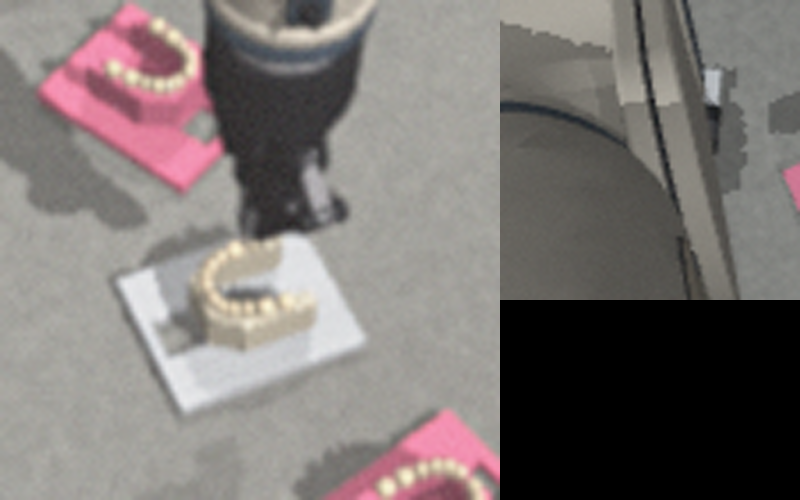

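The fingers shut behind the legs, at crop (290,225), and the model still lies flat. I'll check the model's position in the scene camera, before and after, and where the TCP projects.

Run:
```python
from h import *
d=cams.get_image("scene"); P=cloud(d); K=np.array(d["mtx"]); Rm=R.from_quat(d["orientation"]).as_matrix(); C=np.array(d["xyz"])
print({k:v for k,v in d.items() if k not in("image","depth","mtx","xyz","orientation")})
def ray(px,z):
    px=np.atleast_2d(px).astype(float); q=np.c_[(px[:,0]-K[0,2])/K[0,0],-(px[:,1]-K[1,2])/K[1,1],-np.ones(len(px))]@Rm.T
    return C+q*((z-C[2])/q[:,2])[:,None]
def proj(p):
    c=(np.array(p)-C)@Rm; return np.round([K[0,2]+K[0,0]*c[0]/-c[2],K[1,2]-K[1,1]*c[1]/-c[2]],1)
o=get_obs(); print("tcp px",proj(o["ee_pos"]),"table under", proj([*o["ee_pos"][:2],0]))
# plate outline by colour: scene before & now
old=np.load("scene1.npz")
for n,im,Q in (("old",old["im"],old["P"]),("now",d["image"],P)):
    g=Q[...,2]; q=np.hypot(Q[...,0]-.47,Q[...,1]-.127); m=(q<.1)&(g>.02)&(g<.046)
    print(n,"plaster median/bounds",np.round(np.median(Q[m],0),3),np.round(np.percentile(Q[m],[2,98],axis=0),3).tolist(),m.sum())
    m=((q<.1)&(g>.003)&(g<.013)).astype(np.uint8); nl,L,st,_=cv2.connectedComponentsWithStats(m)
    k=1+np.argmax(st[1:,4]); print(" plate",cv2.minAreaRect((Q[L==k][:,:2]*1000).astype(np.float32)),st[k])
for c in ["scene"]:
  for r in spotter.outline_of(c,"lower_model"):
    x,y,w,h=r["bbox"]
    if abs(x+w/2-353)<15 and abs(y+h/2-228)<15:
        v,u=np.nonzero(r["mask"]); print("mask",r["bbox"],cv2.minAreaRect((ray(np.c_[u,v],.008)[:,:2]*1000).astype(np.float32)))
```

```text
{}
tcp px [355.6 219.6] table under [354.4 229. ]
old plaster median/bounds [0.454 0.136 0.036] [[0.422, 0.1, 0.021], [0.481, 0.153, 0.045]] 350
 plate ((452.9333801269531, 124.56172943115234), (112.25205993652344, 130.99325561523438), 78.24400329589844) [326 207  56  45 947]
now plaster median/bounds [0.457 0.136 0.036] [[0.422, 0.101, 0.021], [0.481, 0.153, 0.045]] 332
 plate ((451.1701354980469, 123.10601806640625), (113.91842651367188, 124.64459228515625), 86.51432037353516) [324 211  59  42 919]
```

Run:
```python
from h import *
d=cams.get_image("scene"); P=cloud(d); I=d["image"]
q=(np.hypot(P[...,0]-.45,P[...,1]-.126)<.12)&(P[...,2]>.04)&(P[...,2]<.25)
for lo in np.arange(.04,.2,.015):
    m=q&(P[...,2]>=lo)&(P[...,2]<lo+.015)&(I.max(-1)<90)
    if m.sum(): print(round(lo,3),m.sum(),np.round(P[m].min(0),3),np.round(P[m].max(0),3), np.round(np.argwhere(m).mean(0)))
d=cams.get_image("top"); P=cloud(d); I=d["image"]
print(np.round(P[188:216:4,296:306:3],3).tolist())
```

```text
0.085 6 [0.445 0.133 0.096] [0.456 0.139 0.1  ] [211. 358.]
0.1 16 [0.451 0.125 0.1  ] [0.458 0.14  0.114] [209. 356.]
0.115 14 [0.454 0.112 0.116] [0.46  0.136 0.13 ] [203. 354.]
0.13 66 [0.438 0.089 0.131] [0.463 0.161 0.145] [202. 359.]
0.145 54 [0.448 0.085 0.146] [0.465 0.173 0.16 ] [199. 356.]
0.16 57 [0.444 0.108 0.16 ] [0.466 0.187 0.175] [199. 359.]
0.175 67 [0.442 0.118 0.175] [0.468 0.188 0.19 ] [199. 363.]
0.19 56 [0.444 0.136 0.19 ] [0.468 0.168 0.205] [194. 364.]
[[[0.435, 0.059, 0.4], [0.513, 0.082, -0.001], [0.513, 0.075, 0.001], [0.512, 0.068, 0.002]], [[0.43, 0.059, 0.4], [0.502, 0.081, 0.01], [0.502, 0.075, 0.005], [0.503, 0.068, 0.003]], [[0.426, 0.06, 0.391], [0.493, 0.081, 0.009], [0.494, 0.075, 0.002], [0.494, 0.068, 0.0]], [[0.414, 0.056, 0.431], [0.456, 0.07, 0.176], [0.485, 0.075, 0.001], [0.485, 0.068, 0.002]], [[0.405, 0.054, 0.463], [0.448, 0.07, 0.177], [0.449, 0.065, 0.173], [0.476, 0.068, -0.0]], [[0.396, 0.052, 0.491], [0.411, 0.056, 0.387], [0.466, 0.075, 0.001], [0.467, 0.068, -0.0]], [[0.389, 0.05, 0.515], [0.401, 0.053, 0.425], [0.457, 0.075, 0.001], [0.458, 0.068, -0.002]]]
```

The depth shows the shut fingertips at z ≈ 0.096 while the state says 0.047, so the tips closed above the teeth. I'll measure that offset properly.

Run:
```python
from h import *
d=cams.get_image("scene"); P=cloud(d); old=np.load("scene1.npz")["P"]
m=(np.hypot(P[...,0]-.45,P[...,1]-.126)<.05)&(P[...,2]>.05)&(P[...,2]-old[...,2]>.02)&(P[...,2]<.15)
ij=np.argwhere(m)
for r in range(ij[:,0].max(),ij[:,0].max()-12,-1):
    s=ij[ij[:,0]==r]; print(r,[(int(c),*np.round(P[r,c]*1000).astype(int).tolist(),int(d["image"][r,c].mean())) for c in s[:,1]][:14:2])
```

```text
213 [(355, 457, 131, 87, 161), (357, 455, 137, 95, 131)]
212 [(355, 457, 132, 93, 134), (357, 455, 137, 98, 76), (359, 451, 139, 97, 109)]
211 [(354, 457, 127, 91, 108), (356, 455, 132, 96, 83), (358, 454, 138, 103, 43), (360, 448, 139, 100, 63), (362, 443, 140, 97, 111)]
210 [(353, 458, 124, 92, 100), (355, 457, 130, 99, 113), (357, 455, 135, 104, 55), (359, 451, 139, 106, 48), (361, 461, 160, 141, 47)]
209 [(353, 456, 121, 91, 95), (355, 459, 132, 107, 100), (358, 454, 137, 110, 49), (360, 461, 155, 138, 50)]
208 [(353, 458, 122, 98, 95), (355, 458, 131, 109, 98), (357, 453, 132, 107, 58), (359, 461, 151, 138, 45), (361, 462, 159, 149, 47)]
207 [(353, 458, 121, 101, 96), (355, 459, 132, 116, 85), (357, 455, 134, 116, 52), (359, 462, 152, 143, 53)]
206 [(353, 456, 119, 101, 97), (356, 459, 135, 124, 75), (358, 461, 146, 139, 51), (360, 461, 154, 150, 48)]
205 [(353, 457, 120, 107, 102), (355, 458, 129, 120, 59), (357, 459, 139, 133, 51), (359, 454, 140, 131, 50), (361, 455, 149, 143, 55)]
204 [(353, 456, 118, 109, 108), (355, 461, 133, 130, 44), (357, 460, 140, 138, 51), (359, 455, 140, 136, 57), (361, 452, 145, 140, 60), (363, 449, 148, 143, 61)]
203 [(353, 456, 118, 112, 113), (355, 461, 133, 134, 49), (357, 460, 140, 143, 53), (359, 455, 140, 139, 52), (361, 451, 142, 139, 53), (363, 447, 144, 139, 54), (365, 444, 148, 143, 56)]
202 [(353, 458, 120, 120, 115), (355, 459, 129, 133, 53), (357, 461, 140, 147, 47), (359, 452, 135, 135, 52), (361, 449, 139, 138, 56), (363, 445, 141, 139, 55), (365, 439, 141, 135, 55)]
```

The tips sit about 43 mm above the reported TCP, while x and y agree. I'll reopen, descend partway and recheck by depth.

```bash
python3 -m jog '{"fingers":[1,1,1,1,1,1,1,1,1,1],"delta_pos":[[0,0,0],[0,0,0],[0,0,0],[0,0,0],[0,0,0],[0,0,10],[0,0,20],[0,0,35],[0,0,45],[0,0,45]],"delta_rot":[[0,0,0],[0,0,0],[0,0,0],[0,0,0],[0,0,0],[0,0,0],[0,0,0],[0,0,0],[0,0,0],[0,0,0]]}'
cat > tip.py <<'E'
from h import *
d=cams.get_image("scene"); P=cloud(d); I=d["image"]; o=get_obs()
m=(np.hypot(P[...,0]-o["ee_pos"][0],P[...,1]-o["ee_pos"][1])<.075)&(P[...,2]>.012)&(P[...,2]<.15)&(P[...,1]>o["ee_pos"][1]+.03)
ij=np.argwhere(m)
for r in range(ij[:,0].max(),ij[:,0].max()-24,-2):
    s=ij[ij[:,0]==r]; print(r,[(int(c),*np.round(P[r,c]*1000).astype(int).tolist(),int(I[r,c].mean())) for c in s[:,1]][:14:3])
E
python3 tip.py
```

```text
t: 6.28
ee_pos: [0.4467, 0.1254, -0.0027]
tcp_rot: [0.999, -0.042, -0.002, 0.001]
ft_force: [-0.1, -1.1, 0.9]
grip_width: 1.001
finger_force: 0.0
245 [(349, 489, 167, 13, 210)]
243 [(352, 480, 165, 13, 214)]
241 []
239 []
237 [(357, 460, 156, 12, 206)]
235 []
233 [(362, 459, 174, 58, 113), (365, 456, 180, 65, 71), (370, 424, 161, 12, 215)]
231 [(361, 461, 170, 63, 108), (364, 456, 176, 68, 55), (367, 463, 195, 101, 53)]
229 [(361, 461, 169, 71, 96), (364, 457, 176, 77, 59), (367, 463, 194, 109, 52), (370, 457, 198, 109, 73), (373, 448, 198, 103, 86)]
227 [(361, 460, 167, 77, 106), (364, 462, 182, 99, 53), (368, 463, 196, 120, 57), (371, 451, 193, 108, 63), (374, 445, 196, 107, 58)]
225 [(362, 464, 175, 99, 72), (365, 458, 178, 100, 56), (368, 462, 194, 126, 58), (371, 454, 195, 121, 63), (374, 443, 192, 108, 54)]
223 [(362, 460, 169, 97, 78), (365, 455, 174, 101, 67), (368, 463, 194, 134, 59), (371, 455, 195, 130, 58), (374, 448, 198, 128, 63)]
```

Now the open tips show at z ≈ 0.056, consistent with an offset of about 45 mm. I'm lowering another 30 mm and closing.

```bash
python3 -m jog '{"fingers":[1,1,1,1,1,1],"delta_pos":[[0,0,8],[0,0,16],[0,0,24],[0,0,30],[0,0,30],[0,0,30]],"delta_rot":[[0,0,0],[0,0,0],[0,0,0],[0,0,0],[0,0,0],[0,0,0]]}'; python3 tip.py | tail -9;  python3 -m jog '{"fingers":[0,0,0,0,0,0,0,0],"delta_pos":[[0,0,0],[0,0,0],[0,0,0],[0,0,0],[0,0,0],[0,0,0],[0,0,0],[0,0,0]],"delta_rot":[[0,0,0],[0,0,0],[0,0,0],[0,0,0],[0,0,0],[0,0,0],[0,0,0],[0,0,0]]}'
```

```text
t: 6.83
ee_pos: [0.4482, 0.1258, -0.0307]
tcp_rot: [0.999, -0.042, -0.0, 0.0]
ft_force: [-0.5, 0.3, 0.1]
grip_width: 0.997
finger_force: 0.0
240 [(361, 460, 174, 25, 161)]
238 [(360, 460, 170, 29, 115), (363, 459, 180, 43, 49), (366, 465, 198, 75, 75)]
236 [(360, 462, 171, 42, 99), (363, 459, 179, 51, 58), (366, 465, 198, 84, 56), (369, 457, 199, 80, 78), (372, 449, 200, 74, 118)]
234 [(360, 460, 168, 45, 80), (363, 457, 175, 53, 51), (366, 465, 196, 91, 57), (369, 454, 194, 79, 69), (372, 447, 196, 76, 67)]
232 [(360, 461, 167, 55, 73), (363, 461, 179, 72, 49), (366, 464, 195, 97, 51), (369, 458, 197, 95, 61), (372, 444, 191, 76, 42)]
230 [(361, 463, 173, 73, 52), (364, 462, 183, 88, 53), (367, 463, 195, 105, 63), (370, 454, 195, 100, 62), (373, 447, 197, 95, 55)]
228 [(360, 462, 167, 73, 69), (363, 459, 174, 81, 115), (366, 464, 192, 110, 51), (369, 458, 195, 111, 62), (372, 449, 195, 104, 59)]
226 [(360, 462, 165, 79, 55), (364, 464, 183, 106, 139), (367, 463, 193, 119, 60), (370, 456, 194, 116, 93), (373, 446, 194, 109, 63)]
224 [(357, 467, 159, 85, 76), (360, 463, 166, 90, 48), (364, 463, 181, 111, 70), (367, 462, 191, 125, 69), (370, 456, 193, 123, 106)]
t: 7.55
ee_pos: [0.4488, 0.1259, -0.0297]
tcp_rot: [0.999, -0.042, 0.0, -0.0]
ft_force: [-0.9, -0.0, 5.9]
grip_width: 0.616
finger_force: 63.5
```

Gripped, with opening 52 mm and 63 N. I'm lifting 130 mm.

```bash
python3 -m jog '{"fingers":[0,0,0,0,0,0,0,0],"delta_pos":[[0,0,-5],[0,0,-20],[0,0,-45],[0,0,-75],[0,0,-105],[0,0,-130],[0,0,-130],[0,0,-130]],"delta_rot":[[0,0,0],[0,0,0],[0,0,0],[0,0,0],[0,0,0],[0,0,0],[0,0,0],[0,0,0]]}'
python3 - <<'E'
from h import *
th=np.radians(5.5)
to(.506-.004*np.cos(th),-.2335-.004*np.sin(th),.1,5.5)
E
```

```text
t: 8.22
ee_pos: [0.4493, 0.126, 0.1008]
tcp_rot: [0.999, -0.042, 0.001, -0.0]
ft_force: [-0.3, 0.1, -4.7]
grip_width: 0.62
finger_force: 64.4
now 8.22 [0.4493 0.126  0.1008] q [0.25 0.33 2.04 0.   0.76 1.9 ] F [-0.3  0.1 -4.7] w 0.6202480830253101 64.3754768371582
dpos mm [ 82.8 354.2   0.7] drot [-0.0007 -0.0029 -0.1801]
```

```bash
python3 -m jog '{"fingers":[0,0,0,0,0,0,0,0,0,0,0,0,0,0,0,0,0,0],"delta_pos":[[2,8,0],[6,25,0],[12,50,0],[19,80,0],[26,110,0],[34,145,0],[42,180,0],[50,215,0],[58,250,0],[66,280,0],[72,308,0],[77,330,0],[81,345,0],[83,352,0],[83,354,0],[83,354,0],[83,354,0],[83,354,0]],"delta_rot":[[0,0,0],[0,0,-0.01],[0,0,-0.02],[0,0,-0.03],[0,0,-0.05],[0,0,-0.07],[0,0,-0.09],[0,0,-0.11],[0,0,-0.13],[0,0,-0.15],[0,0,-0.16],[0,0,-0.17],[0,0,-0.18],[0,0,-0.18],[0,0,-0.18],[0,0,-0.18],[0,0,-0.18],[0,0,-0.18]]}'
python3 - <<'E'
from h import *
th=np.radians(5.5)
to(.506-.004*np.cos(th),-.2335-.004*np.sin(th),.1,5.5)
d=cams.get_image("scene"); P=cloud(d); I=d["image"]
cv2.imwrite("pics/s5.png",cv2.resize(I[60:200,200:360],(640,560),interpolation=cv2.INTER_CUBIC))
t=cams.get_image("top"); cv2.imwrite("pics/t5.png",cv2.resize(t["image"][120:250,380:510],(520,520),interpolation=cv2.INTER_CUBIC))
np.savez("s5.npz",P=P)
# plaster/plate: scene depth
m=(np.abs(P[...,0]-.51)<.09)&(np.abs(P[...,1]+.235)<.08)&(P[...,2]>.115)&(P[...,2]<.15)
m&=I.min(-1)>130
print(m.sum(),cv2.minAreaRect((P[m][:,:2]*1000).astype(np.float32)),np.median(P[m],0))
E
```

```text
t: 9.72
ee_pos: [0.5009, -0.2327, 0.0993]
tcp_rot: [0.999, 0.048, -0.001, -0.0]
ft_force: [0.3, -0.1, -2.7]
grip_width: 0.618
finger_force: 64.2
now 9.72 [ 0.5009 -0.2327  0.0993] q [-0.46  0.45  1.85  0.    0.84  1.02] F [ 0.3 -0.1 -2.7] w 0.6184145783610243 64.17665719985962
dpos mm [ 0.9  1.3 -0.7] drot [-0.0008  0.0011  0.0007]
608 ((506.3484191894531, -231.13084411621094), (116.57633209228516, 97.34029388427734), 5.7177414894104) [ 0.52672948 -0.20523451  0.13775882]
```

View pics/s5.png

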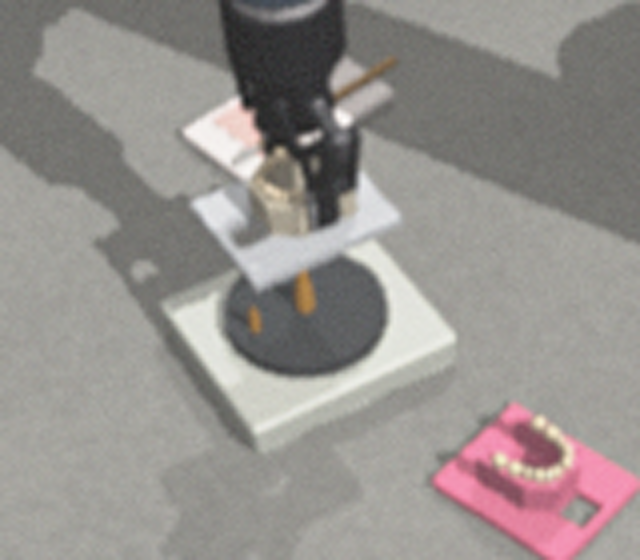

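View pics/t5.png

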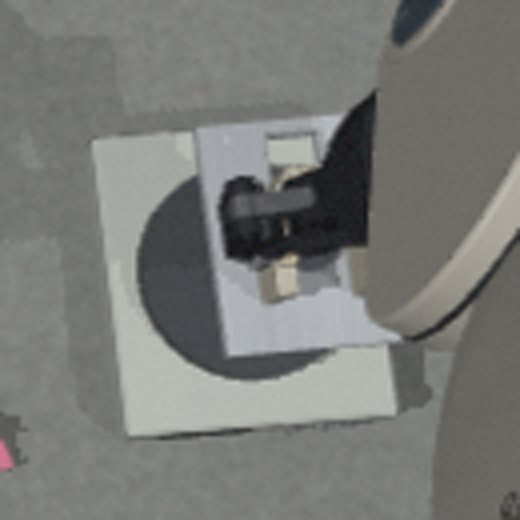

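The model hangs level at z ≈ 0.13 m. Its plate origin is at about (0.503, −0.231), within 3 mm of the shaft, and the yaw of 5.7° is right. I'm descending 58 mm with a 2 mm correction and checking partway.

```bash
python3 -m jog '{"fingers":[0,0,0,0,0,0,0,0],"delta_pos":[[2,2,0],[2,2,10],[2,2,22],[2,2,34],[2,2,46],[2,2,54],[2,2,58],[2,2,58]],"delta_rot":[[0,0,0],[0,0,0],[0,0,0],[0,0,0],[0,0,0],[0,0,0],[0,0,0],[0,0,0]]}'
python3 - <<'E'
from h import *
to(.5,-.23,.1,5.5)
d=cams.get_image("scene"); P=cloud(d); I=d["image"]
t=cams.get_image("top")["image"]
o=np.zeros((480,800,3),np.uint8); o[:,:400]=cv2.resize(I[90:186,230:310],(400,480),interpolation=cv2.INTER_CUBIC); o[:400,400:]=cv2.resize(t[140:240,400:500],(400,400),interpolation=cv2.INTER_CUBIC)
cv2.imwrite("pics/s6.png",o)
m=(np.abs(P[...,0]-.51)<.09)&(np.abs(P[...,1]+.235)<.08)&(P[...,2]>.06)&(P[...,2]<.09)&(I.min(-1)>130)
print(m.sum(),cv2.minAreaRect((P[m][:,:2]*1000).astype(np.float32)),np.median(P[m],0))
E
```

```text
t: 10.48
ee_pos: [0.5027, -0.2352, 0.0401]
tcp_rot: [0.999, 0.048, -0.001, -0.001]
ft_force: [-0.4, 0.4, -3.5]
grip_width: 0.617
finger_force: 64.3
now 10.48 [ 0.5027 -0.2352  0.0401] q [-0.46  0.54  1.87  0.    0.73  1.02] F [-0.4  0.4 -3.5] w 0.6169951433618293 64.29756760597229
dpos mm [ -2.4  -5.5 -59.9] drot [-0.0014  0.0023 -0.0002]
564 ((508.3213195800781, -234.04656982421875), (116.3442153930664, 95.5125503540039), 4.628206729888916) [ 0.52945112 -0.20803264  0.07851819]
```

View pics/s6.png

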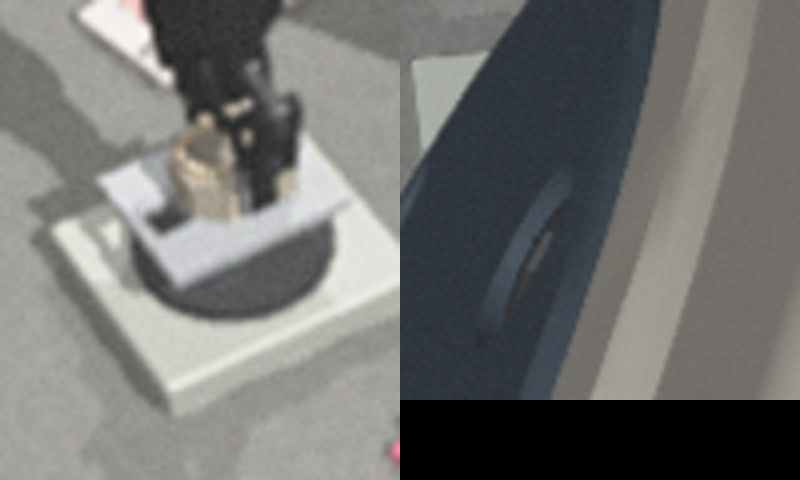

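The plate is level and free of the shaft, with its origin at (0.505, −0.234), on target. The side force is about zero and the underside is near z = 0.071. I'm lowering the remaining ~28 mm gently.

```bash
python3 -m jog '{"fingers":[0,0,0,0,0,0,0,0],"delta_pos":[[0,0,4],[0,0,8],[0,0,12],[0,0,16],[0,0,20],[0,0,23],[0,0,25],[0,0,25]],"delta_rot":[[0,0,0],[0,0,0],[0,0,0],[0,0,0],[0,0,0],[0,0,0],[0,0,0],[0,0,0]]}'
python3 -c "
from h import *
d=cams.get_image('scene'); P=cloud(d); I=d['image']
m=(np.abs(P[...,0]-.51)<.09)&(np.abs(P[...,1]+.235)<.08)&(P[...,2]>.044)&(P[...,2]<.066)&(I.min(-1)>130)
print(m.sum(),cv2.minAreaRect((P[m][:,:2]*1000).astype(np.float32)),np.median(P[m],0))"
```

```text
t: 11.25
ee_pos: [0.5033, -0.2355, 0.0161]
tcp_rot: [0.999, 0.048, -0.0, -0.0]
ft_force: [0.4, 1.0, -3.1]
grip_width: 0.618
finger_force: 64.3
546 ((508.3347473144531, -234.68319702148438), (116.4221420288086, 97.89067077636719), 5.044063568115234) [ 0.53004295 -0.20780296  0.05446464]
```

Still hanging, with the underside 3–4 mm above the platter and the pin clear. I'm feeling the rest of the way down.

```bash
python3 -m jog '{"fingers":[0,0,0,0,0],"delta_pos":[[0,0,1],[0,0,2],[0,0,3],[0,0,3.5],[0,0,3.5]],"delta_rot":[[0,0,0],[0,0,0],[0,0,0],[0,0,0],[0,0,0]]}'
```

```text
t: 11.72
ee_pos: [0.5037, -0.2357, 0.0132]
tcp_rot: [0.999, 0.048, -0.0, -0.0]
ft_force: [-0.2, 0.2, -3.3]
grip_width: 0.624
finger_force: 64.3
```

```bash
python3 -m jog '{"fingers":[0,0,0,0],"delta_pos":[[0,0,0.7],[0,0,1.4],[0,0,1.4],[0,0,1.4]],"delta_rot":[[0,0,0],[0,0,0],[0,0,0],[0,0,0]]}'
```

```text
t: 12.05
ee_pos: [0.5038, -0.2357, 0.0124]
tcp_rot: [0.999, 0.048, 0.0, 0.0]
ft_force: [-1.4, 0.8, 5.4]
grip_width: 0.622
finger_force: 65.3
```

The wrist force went from −3.3 to +5.4 N at the expected height, so the plate is down. I'm opening and backing straight up.

```bash
python3 -m jog '{"fingers":[0,0,1,1,1,1,1,1,1,1,1,1,1,1,1,1],"delta_pos":[[0,0,0.4],[0,0,0.4],[0,0,0.4],[0,0,0.4],[0,0,0.4],[0,0,0.4],[0,0,0.4],[0,0,0.4],[0,0,-5],[0,0,-20],[0,0,-45],[0,0,-75],[0,0,-105],[0,0,-140],[0,0,-160],[0,0,-160]],"delta_rot":[[0,0,0],[0,0,0],[0,0,0],[0,0,0],[0,0,0],[0,0,0],[0,0,0],[0,0,0],[0,0,0],[0,0,0],[0,0,0],[0,0,0],[0,0,0],[0,0,0],[0,0,0],[0,0,0]]}'
python3 - <<'E'
from h import *
d=cams.get_image("scene"); P=cloud(d); I=d["image"]
cv2.imwrite("pics/s7.png",cv2.resize(I[90:186,230:326],(560,560),interpolation=cv2.INTER_CUBIC))
m=(np.abs(P[...,0]-.51)<.09)&(np.abs(P[...,1]+.235)<.08)&(P[...,2]>.044)&(P[...,2]<.056)&(I.min(-1)>130)
Q=P[m]; print(cv2.minAreaRect((Q[:,:2]*1000).astype(np.float32)),np.median(Q,0)); A=np.c_[Q[:,:2]-Q[:,:2].mean(0),np.ones(len(Q))]; print("plane",np.linalg.lstsq(A,Q[:,2],rcond=None)[0])
E
```

```text
t: 13.38
ee_pos: [0.5066, -0.2371, 0.1772]
tcp_rot: [0.999, 0.048, 0.004, 0.002]
ft_force: [0.3, 0.3, -0.2]
grip_width: 1.001
finger_force: 0.0
((508.8373107910156, -234.66552734375), (117.33526611328125, 97.62252044677734), 4.032740592956543) [ 0.52178262 -0.21097682  0.05103398]
plane [-0.00619956 -0.01331224  0.05081136]
```

View pics/s7.png

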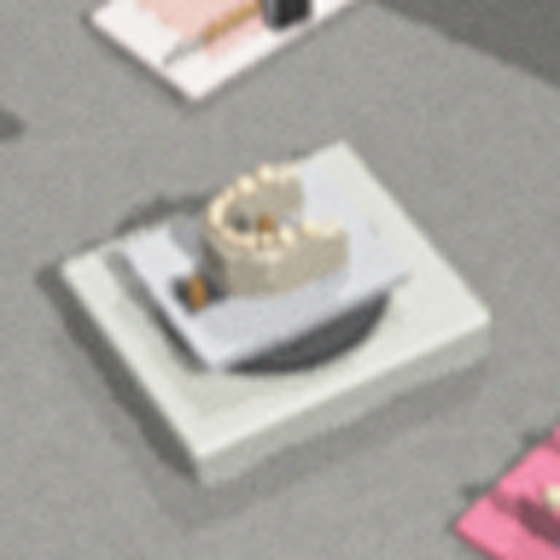

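The plate lies flat on the platter, top at z = 0.051. The pin shows through the slot at crop (197,293) and the shaft through the hole at (265,225). The gripper is clear, so I'm handing in.

```bash
python3 -c "
from plant import order
print(order.job_done())"
```

```text
the job is handed in; nothing more can be done
None
```

The lower-jaw model lies flat on the turntable with the shaft through its hole and the pin through its slot, and I let go only once it was down; the first grasp closed above the teeth and was redone, and the job was handed in at about 13.5 s.

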